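# Put away the seasonings, spoon and lemon

## Task

Sort the handful of things left out on the open worktop: stand the pepper mill (not the one at the back by the window) upright in the bigger bay of the wooden caddy and the salt shaker (likewise the one on the open worktop) upright in its smaller bay, lay the teaspoon flat inside the shallow cutlery tray, and put the lemon in the white bowl. Leave the mug and the low tin where they stand.

Things in the scene. Friction and masses are not known exactly. Their poses are not given: they have to be found in the camera images.
- lemon: Loose yellow lemon lying on its side, 78 mm long (its x axis) by 55 wide (y) by 56 high. Origin at the underside centre: its middle is 28 mm above along z.
- teaspoon: Loose steel teaspoon lying on the worktop, 130 mm long along its x axis, 27 mm wide (y), 11 mm high; it can be gripped across its width anywhere near its middle, where it acts as a solid 20 to 27 mm wide. Origin at the underside centre.
- salt: Loose glass salt shaker on the open worktop in front of the robot (another, fixed, stands far left at the back by the window and is not meant) with a grey domed top, standing; round, 44 mm in diameter up to 66 mm height, then narrowing to 34 mm at the top, 90 mm high in all. Origin at the underside centre, z up.
- mill: Loose dark-brown wooden pepper mill on the open worktop in front of the robot (another, fixed, stands far left at the back by the window and is not meant), standing; round, 150 mm high. Foot and body 58 mm in diameter (up to 108 mm height), head 50 mm in diameter from 109 to 139 mm, small knob of 12 mm on top. The head does not turn. Origin at the underside centre, z up.
- big_bay (a point): The bigger of the two square bays of the pale wooden caddy (fixed), for the pepper mill: 82 x 82 mm inside. The point is the centre of the bay's inner floor, 6 mm above the worktop; the walls are 6 mm thick and end 40 mm above the worktop. The caddy is 162 mm long along y and its axes are those of this point: the small bay lies 78 mm from here along -y.
- small_bay (a point): The smaller square bay of the same caddy, for the salt shaker: 62 x 62 mm inside, same floor, walls and axes. The point is the centre of its inner floor; the big bay lies 78 mm from here along +y.
- spoon_tray: Shallow rectangular wooden cutlery tray (fixed), for the teaspoon: outside 170 mm long (x) by 110 mm (y), inside 160 x 100 mm. Origin at the underside centre; the inner floor is 4 mm above it, the rim 14 mm above it.
- bowl: White round ceramic bowl (fixed), for the lemon: 160 mm across at its rim, which is 48 mm above the worktop; walls 4 mm, the hollow narrows downward to a flat floor 5 mm above the worktop and about 70 mm across. Origin at the underside centre.
- mug: Bystander: white mug with a handle, 83 x 116 x 94 mm, loose, to be left alone. Origin at the underside centre.
- tin: Bystander: low food tin, 75 mm in diameter, 58 mm high, loose, to be left alone. Origin at the underside centre.
Things that resemble listed ones, but are neither listed nor needed, are in the scene too. What is shaped like the teaspoon but turquoise is not meant.

How it is judged:
By the outcome, as a careful person would: the job done as asked, in the order asked, and still so for the second after the job is handed in, with the robot touching nothing.
It also fails if it takes over 109 s, if anything falls off the work surface, if the arm or the gripper's body presses on something with over 40 N, if the wrist force passes 120 N, or if a joint passes its speed limit or range.

## Robot

A 6-joint arm with a two-finger parallel gripper is mounted at the origin on a cart in front of the work surface, level with it; the furniture and walls round the work are solid. World frame = base frame: x ahead of the robot, y to its left, z up, the work surface at z = 0. Lengths are in m, angles in rad, forces in N, time in s.
With the tool pointing down it reaches from about 0.3 to 0.775 m from the base axis. Payload 14.6 kg.
Tool frame: the origin (TCP) lies at the very end of the fingers, on their centre line; the grasp point (between the pads) lies 19 mm behind it; z points along the fingers, y is the line along which they close (so a half turn about z gives the same grasp; the last joint's range is limited). The gripper opens to 85 mm and grips with 20 to 120 N. Pads are 22 mm wide; open, the fingers measure 114 mm over their backs; the gripper's body (76 mm by 85 mm) begins 54 mm behind the grasp point. The pads swing forward as they close: fully open they stand 13 mm farther back than shut.
Start: joints at [1.206, 0.3, 1.521, -0, 1.321, -0.067], TCP at [0.161, 0.526, 0.231] pointing down, gripper open.
Joint ranges: [-3.03, 3.03], [-0.79, 2.21], [0.23, 2.52], [-1.04, 4.18], [0, 3.07], [-2.55, 2.55]. Speed limits (rad/s): [2.22, 2.22, 2.57, 3.14, 3.14, 3.14].

## Interface

Orientations are given as a rotation vector (axis times angle).
In Python, from station import readout, cams, hand_in gives the robot as it stands.
- The arm moves only by the tool play_rows, never from a script. Its argument "deltas" is a list of rows, each a list of 6 numbers: the shift along the tool's x, y, z as a fraction of full scale, then the turn, a rotation vector about the tool's x, y, z as a fraction of full scale. A call has 1 to 12 rows; each row is the pose to reach, as a shift and turn from the pose commanded when the call began, along the tool's axes at that moment; what a row does not reach only later rows make up. Full scale, the value 1, is 0.5 m for a shift and 120 degrees for a turn. A row lasts 1/8 s, in which the tool goes at most 62.5 mm and 10.7 degrees, less where a joint would pass 70% of its speed; a pose out of reach is approached as far as the arm can. A call with a number of a shift or a turn outside -1 to 1 is refused whole. A call with a gripper value outside its range is refused whole. "grip" is the closure, from -1 (fully open) to 1 (shut), set as the call begins (left out, the last holds). The fingers move at their own pace and stop on an object; the grip force is fixed at half the most. Time passes only in rows, so rows that repeat a pose let the fingers close. It gives the time, the measured TCP pose, the force, the opening and the grip force at its end, in the units of the state.
- readout.observe(): the state, without advancing time (a new reading comes with each control period).
- cams.camera(name): name is "scene" or "side" or "wrist"; returns (picture, depth): 384x512x3 uint8, blue, green, red; 384x512 float32, m along the optical axis (not along the pixel's ray), 0 where there is no reading.
- cams.camera_model(name): a dict with "fx", "fy", "cx", "cy" (pixels), "cam_to_world" (4x4, takes a point from camera to world coordinates). Camera axes: x right, y down, z forward; pixel columns grow to the right and rows downward; lengths in m; the calibration is good to about 2 mm. A picture is of the moment at which its call begins: read the wrist's pose just before it. camera_model takes no time and is no camera call; for the wrist camera it gives the pose at the moment of the call.
- hand_in(): hands the job in; it is judged then, once.
The state is a dict: "time": time; "joint_positions": joint angles; "dq": joint speeds; "joint_efforts": joint torques, N m; "eef_pos": TCP position; "tool_rot": TCP orientation; "ft_force": force on the tool from outside, world axes, zero at the start; "wrist_torque": the same for the moment, N m; "gripper_width": opening from 0.0 (shut) to 1.0 (fully open); "grip_force": force on a finger pad.
Only numpy, scipy, OpenCV 4.12 (cv2) and the standard library are available. Lean on these libraries where they do the work, as an engineer would, in place of code of your own. Each camera call takes 0.05 s, during which the arm holds its last target. There are 200 camera calls.

## Working session

There is one attempt and no reset: what is moved stays moved. The work goes in short steps, Python scripts to look and compute and a tool call to move; the robot and the scene stay as the last step left them, time stands still between calls to the robot, and variables do not carry over. Pictures are saved under pics/ and viewed, at most 14 in all, crops included, and the job is handed in when it is done.

Besides the shell and the picture viewer there is one more tool, called after "Request:" by a JSON object that holds its "method" and its "body", one argument or row to a line. play_rows: Moves the arm, as the interface text tells. Shift numbers are shares of 0.5 m and turn numbers shares of 120 degrees, none past 1 either way. Its arguments: {"type":"object","properties":{"deltas":{"type":"array"},"grip":{"type":"number"}},"required":["deltas"]}

```bash
mkdir -p pics; ls
cat > h.py <<'E'
import numpy as np, cv2
from station import readout, cams
from scipy.spatial.transform import Rotation as R
def grab(n):
    m=cams.camera_model(n); p,d=cams.camera(n); np.savez(f'/tmp/{n}.npz',p=p,d=d,T=m['cam_to_world'],K=[m['fx'],m['fy'],m['cx'],m['cy']]); return p
def load(n):
    z=np.load(f'/tmp/{n}.npz'); return z['p'],z['d'],np.array(z['T']),z['K']
def cloud(n):
    p,d,T,K=load(n); v,u=np.mgrid[:384,:512]
    c=np.stack([(u-K[2])/K[0]*d,(v-K[3])/K[1]*d,d],-1)
    w=c@T[:3,:3].T+T[:3,3]; w[d<=0]=np.nan; return p,w
def ray(n,u,v,z):
    p,d,T,K=load(n); r=T[:3,:3]@np.array([(u-K[2])/K[0],(v-K[3])/K[1],1]); o=T[:3,3]
    return o+r*(z-o[2])/r[2]
E
python3 - <<'E'
from h import *
for n in ['scene','side','wrist']:
    p=grab(n); cv2.imwrite(f'pics/{n}0.png',cv2.resize(p,(800,600)))
    print(n,load(n)[2].round(3).tolist(),load(n)[3])
print(readout.observe())
E
```

```text
pics
scene [[0.663, -0.574, 0.48, -0.102], [-0.748, -0.517, 0.416, -0.617], [0.01, -0.635, -0.772, 1.159], [0.0, 0.0, 0.0, 1.0]] [471.73757068 471.73757068 254.54932349 195.21272522]
side [[0.984, -0.103, 0.145, 0.401], [-0.177, -0.626, 0.759, -0.982], [0.013, -0.773, -0.634, 0.846], [0.0, 0.0, 0.0, 1.0]] [393.15890447 393.15890447 254.9335416  196.77800894]
wrist [[0.293, 0.914, 0.282, 0.088], [0.956, -0.279, -0.088, 0.547], [-0.002, 0.296, -0.955, 0.373], [0.0, 0.0, 0.0, 1.0]] [267.92745007 267.92745007 255.62433971 192.99524522]
{'time': 0.15, 'joint_positions': array([ 1.20642079e+00,  3.00393875e-01,  1.52140519e+00,  2.95714456e-05,
        1.32069509e+00, -6.65839565e-02]), 'dq': array([ 1.46839574e-03, -2.36249224e-03, -1.38409345e-03,  2.86073262e-03,
        6.35081784e-04,  1.26541901e-05]), 'joint_efforts': array([ 3.56411947e-04, -5.43661773e+01, -3.61894476e+01, -5.59746127e-05,
        3.13486802e-03,  2.98413181e-05]), 'eef_pos': array([0.1613048 , 0.52564396, 0.23083809]), 'tool_rot': array([-4.66022027e-01, -3.10661215e+00,  1.37360772e-03]), 'ft_force': array([-0.51460475, -0.51551606,  0.26567474]), 'wrist_torque': array([-0.07898777, -0.0344548 , -0.01609686]), 'grip_force': 0.0, 'gripper_width': 1.0000551105312723}
```

View pics/scene0.png

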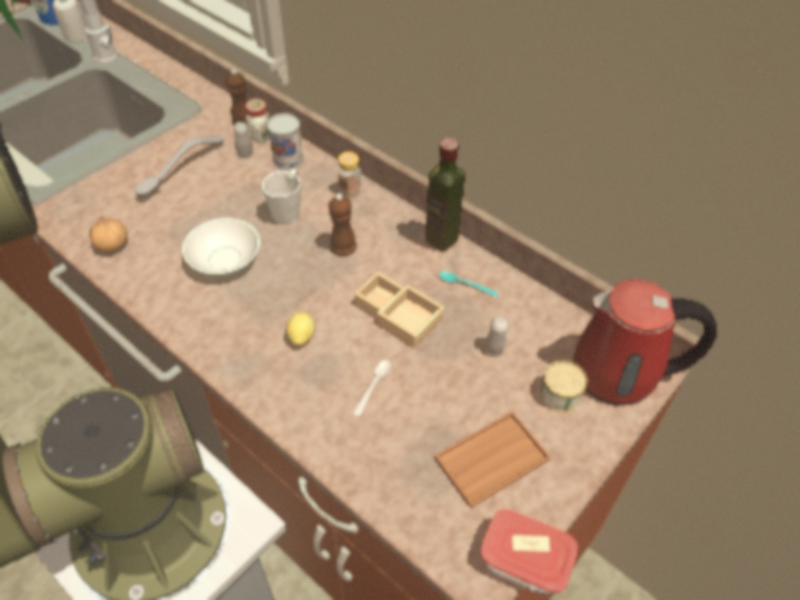

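View pics/side0.png

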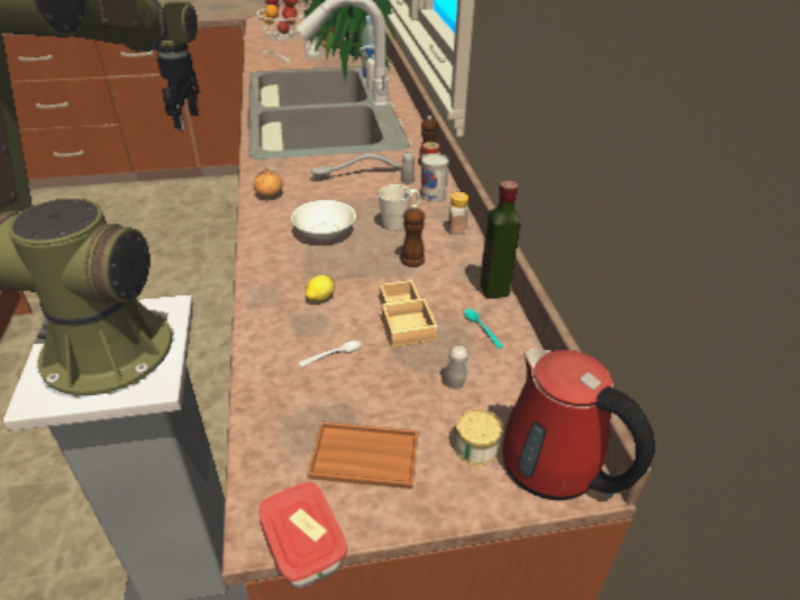

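Scene picture (800x600 px) candidates: 
- **Mill:** (342,225) on the open worktop, against the one by the window at (238,95). 
- **Salt:** (497,336), against the one at the back at (243,140) and the spice jar at (348,175). 
- **Spoon:** white/steel at (373,388), against turquoise at (468,283) and the ladle at (180,165). 
- **Lemon:** yellow at (300,328), against the onion at (108,235).

In each case I choose the first one. Next I measure them in both views.

Run:
```python
from h import *
s=.64
# boxes in 800x600 px (scene, side)
B={'mill':((318,185,368,262),(395,200,432,272)),'salt':((480,310,515,362),(440,340,475,392)),'spoon':((348,352,398,420),(293,335,368,372)),
'lemon':((280,305,322,352),(300,270,340,308)),'caddy':((350,268,450,348),(375,275,442,348)),'tray':((430,408,555,508),(305,418,422,492)),'bowl':((175,215,268,285),(285,197,362,248)),'mug':((255,165,305,225),(372,180,420,232)),'tin':((538,358,592,412),(450,405,508,465)),'bottle':((420,135,470,255),(478,180,522,300))}
for k,b in B.items():
  for n,bx in zip(('scene','side'),b):
    p,w=cloud(n); x0,y0,x1,y1=[int(q*s) for q in bx]
    q=w[y0:y1,x0:x1].reshape(-1,3); q=q[np.isfinite(q[:,0])]
    base=np.median(q[q[:,2]<.012][:,2]) if (q[:,2]<.012).any() else None
    a=q[q[:,2]>(.004 if k in('spoon',) else .007)]
    if len(a)<5: print(k,n,len(a));continue
    lo,hi=np.percentile(a,1,0),np.percentile(a,99,0)
    t=a[a[:,2]>hi[2]-.012]
    print(k,n,len(a),'lo',lo.round(3),'hi',hi.round(3),'topmean',t.mean(0).round(3),'base',None if base is None else round(float(base),4))
p=load('side')[0]; q=load('scene')[0]
a=cv2.resize(q[110:290,190:360],None,fx=2.3,fy=2.3,interpolation=2); b=cv2.resize(p[120:320,185:340],None,fx=2.3,fy=2.3,interpolation=2)
h=max(a.shape[0],b.shape[0]); f=lambda i:cv2.copyMakeBorder(i,0,h-i.shape[0],0,0,0)
cv2.imwrite('pics/crop1.png',np.hstack([f(a),f(b)]))
```

```text
mill scene 613 lo [0.634 0.176 0.008] hi [0.809 0.326 0.145] topmean [0.659 0.203 0.137] base -0.0019
mill side 603 lo [0.633 0.177 0.008] hi [0.705 0.393 0.141] topmean [0.657 0.201 0.135] base -0.0005
salt scene 293 lo [ 0.64  -0.226  0.009] hi [ 0.672 -0.19   0.088] topmean [ 0.659 -0.207  0.082] base -0.002
salt side 341 lo [ 0.639 -0.226  0.008] hi [ 0.677 -0.194  0.089] topmean [ 0.659 -0.208  0.084] base -0.0003
spoon scene 86 lo [ 0.385 -0.107  0.004] hi [ 0.501 -0.037  0.012] topmean [ 0.446 -0.084  0.007] base -0.0016
spoon side 85 lo [ 0.379 -0.108  0.004] hi [ 0.496 -0.063  0.012] topmean [ 0.437 -0.088  0.007] base -0.0004
lemon scene 312 lo [0.4   0.065 0.018] hi [0.458 0.116 0.055] topmean [0.43  0.092 0.049] base -0.0018
lemon side 254 lo [0.399 0.065 0.012] hi [0.46  0.109 0.055] topmean [0.429 0.088 0.049] base -0.0008
caddy scene 974 lo [ 0.554 -0.088  0.007] hi [0.65  0.074 0.042] topmean [ 0.6   -0.008  0.036] base -0.0011
caddy side 868 lo [ 0.553 -0.089  0.007] hi [0.648 0.075 0.042] topmean [ 0.599 -0.013  0.037] base 0.0006
tray scene 407 lo [ 0.374 -0.417  0
[... 313 characters left out ...]
.29  0.008] hi [0.535 0.443 0.049] topmean [0.461 0.378 0.043] base -0.0005
mug scene 693 lo [0.606 0.331 0.008] hi [0.762 0.493 0.093] topmean [0.649 0.374 0.088] base -0.0017
mug side 652 lo [0.605 0.183 0.009] hi [0.71  0.497 0.141] topmean [0.654 0.201 0.135] base -0.0007
tin scene 835 lo [ 0.62  -0.395  0.008] hi [ 0.717 -0.324  0.076] topmean [ 0.701 -0.373  0.073] base -0.0018
tin side 941 lo [ 0.621 -0.409  0.008] hi [ 0.696 -0.323  0.067] topmean [ 0.663 -0.364  0.058] base 0.0001
bottle scene 2159 lo [0.787 0.023 0.01 ] hi [0.884 0.179 0.266] topmean [0.817 0.055 0.263] base -0.0015
bottle side 1988 lo [0.786 0.008 0.011] hi [0.879 0.378 0.267] topmean [0.815 0.055 0.264] base -0.0
```

View pics/crop1.png

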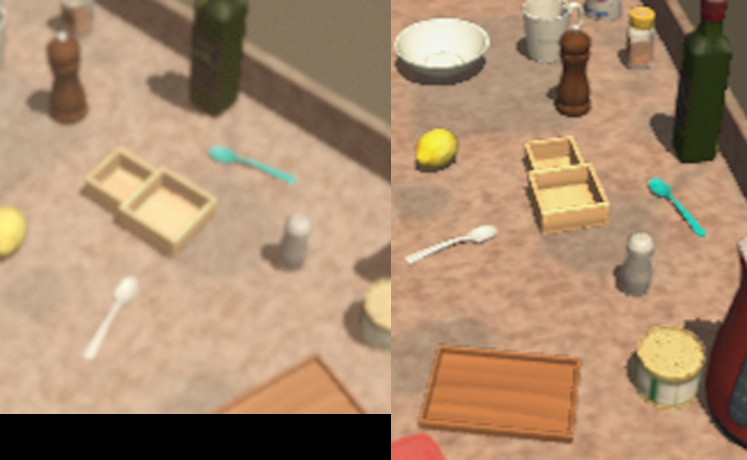

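The crop confirms the choices: mill (65,78), salt (295,240), steel spoon (110,315), lemon (8,230) and turquoise spoon (250,162). The big bay is the nearer one, on the -y side. Now I refine the measurements.

Run:
```python
from h import *
from scipy.optimize import least_squares
def pts(box):
    x0,x1,y0,y1,z0,z1=box; o=[]
    for n in('scene','side'):
        p,w=cloud(n); m=(w[...,0]>x0)&(w[...,0]<x1)&(w[...,1]>y0)&(w[...,1]<y1)&(w[...,2]>z0)&(w[...,2]<z1)
        o.append((w[m],p[m]))
    return o
def circ(q,r=None):
    if r: f=lambda c:np.hypot(q[:,0]-c[0],q[:,1]-c[1])-r; x0=q[:,:2].mean(0)
    else: f=lambda c:np.hypot(q[:,0]-c[0],q[:,1]-c[1])-c[2]; x0=[*q[:,:2].mean(0),.05]
    s=least_squares(f,x0,loss='soft_l1',f_scale=.002); return s.x.round(4),round(float(np.std(s.fun)),4)
for z in((.015,.03),(.115,.135)):
    for q,c in pts((.6,.72,.15,.24,*z)): print('mill',z,circ(q,.029 if z[0]<.1 else .025),len(q))
for q,c in pts((.61,.7,-.25,-.17,.01,.06)): print('salt',circ(q,.022),len(q))
for q,c in pts((.36,.56,.27,.47,.043,.06)): print('bowl rim',circ(q),q[:,2].max(),len(q))
for q,c in pts((.5,.7,-.15,.12,.034,.05)):
    r=cv2.minAreaRect((q[:,:2]*1000).astype(np.float32)); print('caddy',r,np.percentile(q[:,2],95)); print(cv2.boxPoints(r).round(1).tolist())
for q,c in pts((.5,.7,-.15,.12,.003,.012)):
    m=(abs(q[:,0]-.6)<.035)&(q[:,1]<.03); print('floor',q[m].mean(0),)
for q,c in pts((.36,.6,-.5,-.26,.001,.025)):
    hsv=cv2.cvtColor(c[None],cv2.COLOR_BGR2HSV)[0].astype(int); m=(hsv[:,1]>140)&(hsv[:,0]<20); q=q[m]
    m=q[:,2]>.009; r=cv2.minAreaRect((q[:,:2]*1000).astype(np.float32)); print('tray',r,'rim z',np.percentile(q[:,2],95)); print(cv2.boxPoints(r).round(1).tolist())
for q,c in pts((.34,.54,-.16,-.02,-.003,.02)):
    hsv=cv2.cvtColor(c[None],cv2.COLOR_BGR2HSV)[0].astype(int); m=(hsv[:,1]<65)&(hsv[:,2]>150); q=q[m]
    r=cv2.minAreaRect((q[:,:2]*1000).astype(np.float32)); print('spoon',len(q),r,np.percentile(q[:,2],95))
    print(cv2.boxPoints(r).round(1).tolist())
for q,c in pts((.36,.5,.03,.15,.006,.07)):
    hsv=cv2.cvtColor(c[None],cv2.COLOR_BGR2HSV)[0].astype(int); m=(hsv[:,1]>130)&(abs(hsv[:,0]-27)<8); q=q[m]
    r=cv2.minAreaRect((q[:,:2]*1000).astype(np.float32)); print('lemon',len(q),r,np.percentile(q[:,2],99))
o=readout.observe(); print(R.from_rotvec(o['tool_rot']).as_matrix().round(3))
```

```text
mill (0.015, 0.03) (array([0.6643, 0.2071]), 0.0021) 43
mill (0.015, 0.03) (array([0.6597, 0.2094]), 0.0021) 44
mill (0.115, 0.135) (array([0.6653, 0.21  ]), 0.0057) 125
mill (0.115, 0.135) (array([0.6589, 0.211 ]), 0.005) 90
salt (array([ 0.6646, -0.2039]), 0.0025) 165
salt (array([ 0.6607, -0.2014]), 0.0022) 195
bowl rim (array([0.4638, 0.3646, 0.0765]), 0.0024) 0.051649696477447105 165
bowl rim (array([0.461 , 0.3649, 0.0769]), 0.0026) 0.05069762778923048 115
caddy ((599.1381225585938, -5.679595947265625), (97.71517181396484, 163.82911682128906), 4.569363117218018) 0.041254096145996094
[[543.9000244140625, 72.0999984741211], [557.0, -91.19999694824219], [654.4000244140625, -83.4000015258789], [641.2999877929688, 79.9000015258789]]
caddy ((600.037353515625, -5.5251922607421875), (93.6449966430664, 165.51602172851562), 2.5912652015686035) 0.04149326080988889
[[549.5, 75.0], [557.0, -90.30000305175781], [650.5999755859375, -86.0999984741211], [643.0999755859375, 79.30000305175781]]
floor [ 0.60628839 -0.03240078  0.00584704]
floor [ 0.60139113 -0.03051821  0.00642819]
tray ((541.0527
[... 667 characters left out ...]
0001220703125, -78.9000015258789], [499.20001220703125, -51.79999923706055]]
spoon 151 ((433.46368408203125, -84.53205871582031), (127.8742446899414, 28.742523193359375), 12.800392150878906) 0.010548589614829074
[[367.8999938964844, -84.69999694824219], [374.29998779296875, -112.69999694824219], [499.0, -84.4000015258789], [492.6000061035156, -56.400001525878906]]
lemon 110 ((412.71807861328125, 81.90815734863281), (28.077465057373047, 43.76912307739258), 23.922008514404297) 0.050114068023771864
lemon 242 ((432.6201171875, 85.37300872802734), (70.84647369384766, 42.38678741455078), 18.46755599975586) 0.05460067941132773
[[-0.956  0.293 -0.   ]
 [ 0.293  0.956 -0.001]
 [ 0.    -0.001 -1.   ]]
```

```bash
cat >> h.py <<'E'
def plan(x,y,z,yaw=None,flip=False):
    "deltas from the present pose to TCP x,y,z pointing down, closing line at yaw deg"
    o=readout.observe(); R0=R.from_rotvec(o['tool_rot']); M=R0.as_matrix()
    if yaw is None: yaw=np.degrees(np.arctan2(M[1,1],M[0,1]))
    a=np.radians(yaw); Y=np.array([np.cos(a),np.sin(a),0]); Z=np.array([0,0,-1.]); Rt=np.stack([np.cross(Y,Z),Y,Z],1)
    d=M.T@(np.array([x,y,z])-o['eef_pos'])/.5; t=R.from_matrix(M.T@Rt).as_rotvec()/np.radians(120)
    print((x,y,z,round(yaw,1)),'shift',d.round(4),'turn',t.round(4))
def st():
    o=readout.observe(); M=R.from_rotvec(o['tool_rot']).as_matrix()
    print('t',round(o['time'],2),'p',o['eef_pos'].round(4),'yaw',np.degrees(np.arctan2(M[1,1],M[0,1])).round(1),'tilt',M[:2,2].round(3),'w',round(o['gripper_width'],3),'F',o['ft_force'].round(1),'g',round(o['grip_force'],1),'q',o['joint_positions'].round(2))
E
python3 - <<'E'
from h import *
st(); plan(.662,.208,.231,72.96); plan(.40,.36,.24,72.96)
E
```

```text
t 0.15 p [0.1613 0.5256 0.2308] yaw 72.9 tilt [-0.    -0.001] w 1.0 F [-0.5 -0.5  0.3] g 0.0 q [ 1.21  0.3   1.52  0.    1.32 -0.07]
(0.662, 0.208, 0.231, 73.0) shift [-1.1437e+00 -3.1350e-01 -1.0000e-04] turn [-0.0004 -0.     -0.0002]
(0.4, 0.36, 0.24, 73.0) shift [-0.5536 -0.1766 -0.0182] turn [-0.0004 -0.     -0.0002]
```

Request:
{"method": "play_rows", "body": {
  "deltas": [
    [-0.12,-0.03,0,0,0,0],
    [-0.24,-0.07,0,0,0,0],
    [-0.36,-0.1,0,0,0,0],
    [-0.48,-0.13,0,0,0,0],
    [-0.6,-0.165,0,0,0,0],
    [-0.72,-0.2,0,0,0,0],
    [-0.83,-0.23,0,0,0,0],
    [-0.92,-0.255,0,0,0,0],
    [-0.98,-0.27,0,0,0,0],
    [-0.98,-0.27,0,0,0,0],
    [-0.98,-0.27,0,0,0,0]
  ],
  "grip": -1
}}

```text
time: 1.52
eef_pos: [0.5898, 0.2532, 0.231]
tool_rot: [-0.466, -3.106, 0.0]
ft_force: [0.1, 0.4, 0.4]
gripper_width: 0.995
grip_force: 0.0
```

Run:
```python
from h import *
from scipy.optimize import least_squares
st(); p=grab('wrist'); p,w=cloud('wrist'); cv2.imwrite('pics/w1.png',p)
for z,r in(((.015,.10),.029),((.115,.137),.025)):
    m=(w[...,2]>z[0])&(w[...,2]<z[1])&(abs(w[...,0]-.66)<.05)&(abs(w[...,1]-.208)<.05); q=w[m]
    s=least_squares(lambda c:np.hypot(q[:,0]-c[0],q[:,1]-c[1])-r,q[:,:2].mean(0),loss='soft_l1',f_scale=.002); print(z,len(q),s.x.round(4),np.std(s.fun).round(4))
m=(w[...,2]>.1)&(abs(w[...,0]-.66)<.05)&(abs(w[...,1]-.208)<.05); print(w[m][:,2].max(), w[m][w[m][:,2]>.141].mean(0))
plan(.662,.208,.231,72.96)
```

```text
t 1.52 p [0.5898 0.2532 0.231 ] yaw 72.9 tilt [-0.001 -0.   ] w 0.995 F [0.1 0.4 0.4] g 0.0 q [ 0.35  0.51  1.23  0.    1.4  -0.92]
(0.015, 0.1) 986 [0.6659 0.2026] 0.003
(0.115, 0.137) 1229 [0.6636 0.2054] 0.0051
0.150459991224856 [0.65781891 0.20891368 0.14764097]
(0.662, 0.208, 0.231, 73.0) shift [-0.1651 -0.0447  0.0004] turn [-0.     -0.0002  0.0002]
```

View pics/w1.png

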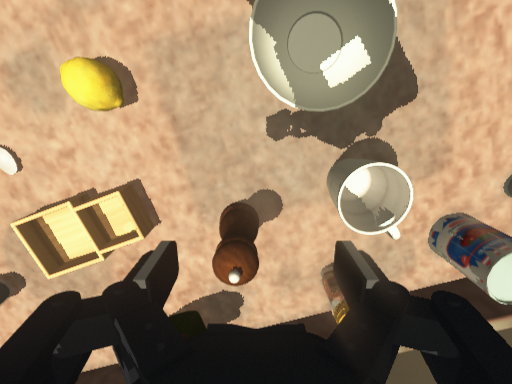

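The wrist view shows the mill alone at px (237,250), with its knob at (235,275). It also shows the caddy at (80,230), the lemon at (92,83) and the mug at (375,198). Next I grasp the mill's head.

Request:
{"method": "play_rows", "body": {
  "deltas": [
    [-0.08,-0.02,0,0,0,0],
    [-0.15,-0.04,0,0,0,0],
    [-0.165,-0.046,0,0,0,0],
    [-0.165,-0.046,0,0,0,0],
    [-0.165,-0.046,0.08,0,0,0],
    [-0.165,-0.046,0.16,0,0,0],
    [-0.165,-0.046,0.22,0,0,0],
    [-0.165,-0.046,0.262,0,0,0],
    [-0.165,-0.046,0.262,0,0,0],
    [-0.165,-0.046,0.262,0,0,0]
  ]
}}

```text
time: 2.82
eef_pos: [0.6627, 0.2072, 0.1019]
tool_rot: [0.465, 3.105, 0.001]
ft_force: [0.2, 0.5, -0.0]
gripper_width: 0.999
grip_force: 0.0
```

Request:
{"method": "play_rows", "body": {
  "deltas": [
    [0,0,0,0,0,0],
    [0,0,0,0,0,0],
    [0,0,0,0,0,0],
    [0,0,0,0,0,0],
    [0,0,0,0,0,0],
    [0,0,0,0,0,0],
    [0,0,0,0,0,0]
  ],
  "grip": 1
}}

```text
time: 3.7
eef_pos: [0.6628, 0.2068, 0.1016]
tool_rot: [0.466, 3.105, 0.001]
ft_force: [-0.9, -0.5, 6.1]
gripper_width: 0.542
grip_force: 60.8
```

```bash
python3 -c "
from h import *
st(); plan(.602,.05,.2,20)"
```

```text
t 3.7 p [0.6628 0.2068 0.1016] yaw 72.9 tilt [0.002 0.   ] w 0.542 F [-0.9 -0.5  6.1] g 60.8 q [ 0.25  0.74  1.18 -0.    1.23 -1.02]
(0.602, 0.05, 0.2, 20) shift [ 0.0239 -0.3353 -0.1971] turn [0.0007 0.0006 0.4411]
```

Request:
{"method": "play_rows", "body": {
  "deltas": [
    [0,0,-0.04,0,0,0],
    [0,0,-0.1,0,0,0],
    [0,0,-0.16,0,0,0],
    [0,0,-0.2,0,0,0],
    [0.05,-0.05,-0.2,0,0,0],
    [0.08,-0.1,-0.2,0,0,0],
    [0.1,-0.15,-0.2,0,0,0],
    [0.1,-0.17,-0.2,0,0,0],
    [0.1,-0.17,-0.2,0,0,0],
    [0.1,-0.17,-0.2,0,0,0]
  ]
}}

```text
time: 4.95
eef_pos: [0.59, 0.1407, 0.2003]
tool_rot: [0.466, 3.107, 0.0]
ft_force: [0.8, 0.2, -2.3]
gripper_width: 0.543
grip_force: 61.7
```

```bash
cat > caddy.py <<'E'
from h import *
from scipy.optimize import least_squares
st(); p=grab('wrist'); cv2.imwrite('pics/w2.png',p); p,w=cloud('wrist')
m=(abs(w[...,0]-.6)<.08)&(abs(w[...,1]+.005)<.11)
hsv=cv2.cvtColor(p,cv2.COLOR_BGR2HSV).astype(int)
for h in('rim','floor'):
    z=w[...,2]; q=w[m&((z>.037)&(z<.046) if h=='rim' else (z>.003)&(z<.009)&(hsv[...,1]>70))]
    print(h,len(q),np.median(q[:,2]),q[:,:2].min(0),q[:,:2].max(0))
    if h=='rim':
        # distance to the nearest rim centre line of the two bay frames
        def f(c):
            a=c[2]; e=np.array([np.cos(a),np.sin(a)]); n=np.array([-e[1],e[0]])  # n: from small to big (about -y)
            u=(q[:,:2]-c[:2])@e; v=(q[:,:2]-c[:2])@n
            def box(u,v,s): 
                du,dv=abs(u)-s,abs(v)-s
                return abs(np.where((du>0)&(dv>0),np.hypot(du,dv),np.maximum(du,dv)))
            d=np.minimum(box(u,v,.044),box(u,v+.078,.034)); return np.maximum(d-.003,0)
        best=min((least_squares(f,[.601,-.04,np.pi+t],loss='soft_l1',f_scale=.001,diff_step=1e-4) for t in(-.08,-.04,0,.04,.08)),key=lambda s:s.cost)
        a=best.x[2]; n=np.array([-np.sin(a),np.cos(a)]); print('big',best.x[:2].round(4),'ang',np.degrees(a).round(2),'small',(best.x[:2]-.078*n).round(4),'res',np.mean(best.fun).round(5),best.cost)
        big=best.x[:2]
plan(*big,.2); plan(*big,.109)
# mill in hand
k=(hsv[...,2]<110)&(w[...,2]<.19)&(w[...,2]>.05)
print('mill lowest',np.nanmin(w[...,2][k]))
E
python3 caddy.py
```

```text
t 4.95 p [0.59   0.1407 0.2003] yaw 72.9 tilt [0. 0.] w 0.543 F [ 0.8  0.2 -2.3] g 61.7 q [ 0.17  0.45  1.39  0.    1.3  -1.1 ]
rim 2124 0.03938168764037331 [ 0.55277913 -0.08799678] [0.65100605 0.07780306]
big [ 0.6018 -0.0382] ang 183.26 small [0.5974 0.0396] res 1e-05 3.0943022426163427e-06
floor 4425 0.005776534147604595 [ 0.55276375 -0.08262161] [0.64561389 0.07806137]
(np.float64(0.6018496143540263), np.float64(-0.038233699770985605), 0.2, np.float64(73.0)) shift [-0.1277 -0.3353  0.0004] turn [ 0. -0.  0.]
(np.float64(0.6018496143540263), np.float64(-0.038233699770985605), 0.109, np.float64(73.0)) shift [-0.1277 -0.3353  0.1824] turn [ 0. -0.  0.]
mill lowest 0.050013395743881084
```

View pics/w2.png

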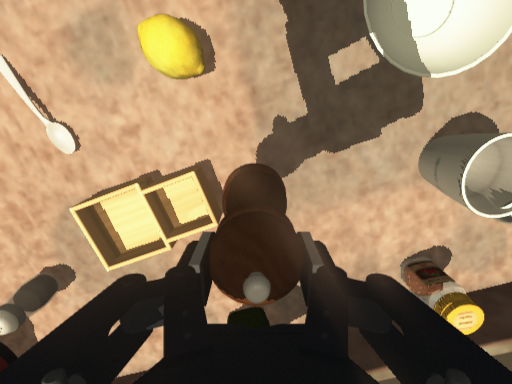

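The view shows the mill held upright at px (255,230), with the caddy clear at (150,220): big bay at (128,220), small bay at (180,200). Now I place the mill.

Request:
{"method": "play_rows", "body": {
  "deltas": [
    [-0.03,-0.08,0,0,0,0],
    [-0.065,-0.17,0,0,0,0],
    [-0.1,-0.26,0,0,0,0],
    [-0.12,-0.315,0,0,0,0],
    [-0.128,-0.335,0,0,0,0],
    [-0.128,-0.335,0,0,0,0],
    [-0.128,-0.335,0.05,0,0,0],
    [-0.128,-0.335,0.1,0,0,0],
    [-0.128,-0.335,0.14,0,0,0],
    [-0.128,-0.335,0.17,0,0,0],
    [-0.128,-0.335,0.182,0,0,0],
    [-0.128,-0.335,0.182,0,0,0]
  ]
}}

```text
time: 6.5
eef_pos: [0.6017, -0.0384, 0.1094]
tool_rot: [-0.465, -3.107, -0.0]
ft_force: [1.5, -0.2, -1.1]
gripper_width: 0.541
grip_force: 61.8
```

Request:
{"method": "play_rows", "body": {
  "deltas": [
    [0,0,0,0,0,0],
    [0,0,0.002,0,0,0],
    [0,0,0.002,0,0,0]
  ]
}}

```text
time: 6.88
eef_pos: [0.6017, -0.0388, 0.1085]
tool_rot: [0.466, 3.107, -0.0]
ft_force: [-0.2, -0.3, -1.7]
gripper_width: 0.54
grip_force: 61.8
```

Request:
{"method": "play_rows", "body": {
  "deltas": [
    [0,0,0,0,0,0],
    [0,0,0,0,0,0],
    [0,0,0,0,0,0],
    [0,0,0,0,0,0],
    [0,0,0,0,0,0],
    [0,0,-0.02,0,0,0],
    [0,0,-0.06,0,0,0],
    [0,0,-0.12,0,0,0],
    [0,0,-0.18,0,0,0],
    [0,0,-0.22,0,0,0],
    [0,0,-0.22,0,0,0]
  ],
  "grip": -1
}}

```text
time: 8.25
eef_pos: [0.6021, -0.0388, 0.2203]
tool_rot: [0.466, 3.104, 0.0]
ft_force: [0.4, -0.4, -0.4]
gripper_width: 1.001
grip_force: 0.0
```

```bash
python3 -c "
from h import *
st(); plan(.64,-.12,.22,3.3);plan(.64,-.13,.22,-3.3)
p=grab('scene'); p,w=cloud('scene'); m=(abs(w[...,0]-.6)<.06)&(abs(w[...,1]+.038)<.06)&(w[...,2]<.155)
a=w[m&(w[...,2]>.05)&(w[...,2]<.1)]; b=w[m&(w[...,2]>.115)]; print(a.mean(0),b.mean(0),b[:,2].max())
"
```

```text
t 8.25 p [ 0.6021 -0.0388  0.2203] yaw 72.9 tilt [ 0.003 -0.   ] w 1.001 F [ 0.4 -0.4 -0.4] g 0.0 q [-0.13  0.43  1.38 -0.    1.34 -1.4 ]
(0.64, -0.12, 0.22, 3.3) shift [-0.12   -0.133   0.0008] turn [0.0012 0.0012 0.5803]
(0.64, -0.13, 0.22, -3.3) shift [-0.1259 -0.1521  0.0008] turn [0.0013 0.0012 0.6353]
[ 0.58861206 -0.04929325  0.07012269] [ 0.59322304 -0.04457381  0.13470944] 0.1541542501692772
```

Request:
{"method": "play_rows", "body": {
  "deltas": [
    [-0.02,-0.03,0,0,0,0.08],
    [-0.05,-0.06,0,0,0,0.16],
    [-0.08,-0.09,0,0,0,0.24],
    [-0.1,-0.11,0,0,0,0.32],
    [-0.12,-0.133,0,0,0,0.4],
    [-0.12,-0.133,0,0,0,0.48],
    [-0.12,-0.133,0,0,0,0.56],
    [-0.12,-0.133,0,0,0,0.58],
    [-0.12,-0.133,0,0,0,0.58],
    [-0.12,-0.133,0,0,0,0.58]
  ]
}}

```text
time: 9.55
eef_pos: [0.6393, -0.1199, 0.2176]
tool_rot: [-2.154, -2.286, 0.001]
ft_force: [0.2, -0.4, -0.2]
gripper_width: 1.0
grip_force: 0.0
```

Run:
```python
from h import *
from scipy.optimize import least_squares
st(); p=grab('wrist'); p,w=cloud('wrist'); cv2.imwrite('pics/w3.png',p)
n=(abs(w[...,0]-.662)<.04)&(abs(w[...,1]+.203)<.04)
q=w[n&(w[...,2]>.01)&(w[...,2]<.062)]
s=least_squares(lambda c:np.hypot(q[:,0]-c[0],q[:,1]-c[1])-.022,q[:,:2].mean(0),loss='soft_l1',f_scale=.002); print(len(q),s.x.round(4),np.std(s.fun).round(4),w[n][:,2].max())
plan(*s.x,.12,3.3); plan(*s.x,.04,3.3)
```

```text
t 9.55 p [ 0.6393 -0.1199  0.2176] yaw 3.4 tilt [-0.001  0.   ] w 1.0 F [ 0.2 -0.4 -0.2] g 0.0 q [-0.24  0.54  1.22 -0.    1.39 -0.3 ]
558 [ 0.6611 -0.2069] 0.0016 0.08986911235822143
(np.float64(0.6610522109786732), np.float64(-0.2068902378136138), 0.12, 3.3) shift [-0.1763  0.0331  0.1956] turn [-0.0003 -0.0001  0.0008]
(np.float64(0.6610522109786732), np.float64(-0.2068902378136138), 0.04, 3.3) shift [-0.1764  0.0332  0.3556] turn [-0.0003 -0.0001  0.0008]
```

View pics/w3.png

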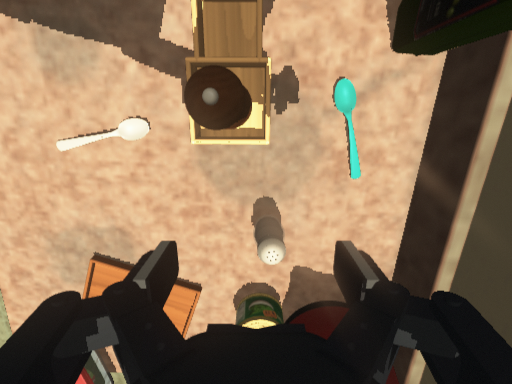

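The view shows the salt shaker alone at px (268,235), and the mill standing in the big bay at (215,98). Next I grasp the salt.

Request:
{"method": "play_rows", "body": {
  "deltas": [
    [-0.09,0.017,0,0,0,0],
    [-0.16,0.03,0.03,0,0,0],
    [-0.175,0.033,0.08,0,0,0],
    [-0.175,0.033,0.15,0,0,0],
    [-0.175,0.033,0.22,0,0,0],
    [-0.175,0.033,0.29,0,0,0],
    [-0.175,0.033,0.34,0,0,0],
    [-0.175,0.033,0.356,0,0,0],
    [-0.175,0.033,0.356,0,0,0],
    [-0.175,0.033,0.356,0,0,0]
  ]
}}

```text
time: 10.85
eef_pos: [0.6616, -0.2065, 0.0417]
tool_rot: [2.154, 2.284, 0.001]
ft_force: [-0.4, 0.1, 0.2]
gripper_width: 1.002
grip_force: 0.0
```

Request:
{"method": "play_rows", "body": {
  "deltas": [
    [0,0,0,0,0,0],
    [0,0,0,0,0,0],
    [0,0,0,0,0,0],
    [0,0,0,0,0,0],
    [0,0,0,0,0,0],
    [0,0,0,0,0,0],
    [0,0,0,0,0,0]
  ],
  "grip": 1
}}

```text
time: 11.72
eef_pos: [0.6614, -0.2063, 0.041]
tool_rot: [2.155, 2.285, 0.001]
ft_force: [-1.0, 1.5, 5.2]
gripper_width: 0.412
grip_force: 59.2
```

```bash
python3 -c "
from h import *
st(); plan(.661,-.206,.24,3.3); plan(.5974,.0396,.24,3.3)"
```

```text
t 11.72 p [ 0.6614 -0.2063  0.041 ] yaw 3.3 tilt [ 0.001 -0.   ] w 0.412 F [-1.   1.5  5.2] g 59.2 q [-0.36  0.8   1.21  0.    1.12 -0.41]
(0.661, -0.206, 0.24, 3.3) shift [ 6.00e-04 -3.00e-04 -3.98e-01] turn [0.0005 0.0002 0.0004]
(0.5974, 0.0396, 0.24, 3.3) shift [ 0.4984 -0.0987 -0.3983] turn [0.0005 0.0002 0.0004]
```

The opening suggests the pads are on the tapered top, so I regrip 8 mm lower.

Request:
{"method": "play_rows", "body": {
  "deltas": [
    [0,0,0,0,0,0],
    [0,0,0,0,0,0],
    [0,0,0,0,0,0],
    [0,0,0,0,0,0],
    [0,0,0.008,0,0,0],
    [0,0,0.016,0,0,0],
    [0,0,0.016,0,0,0]
  ],
  "grip": -1
}}

```text
time: 12.6
eef_pos: [0.6608, -0.2062, 0.0316]
tool_rot: [-2.155, -2.285, 0.001]
ft_force: [0.2, -0.4, -0.9]
gripper_width: 1.001
grip_force: 0.0
```

Request:
{"method": "play_rows", "body": {
  "deltas": [
    [0,0,0,0,0,0],
    [0,0,0,0,0,0],
    [0,0,0,0,0,0],
    [0,0,0,0,0,0],
    [0,0,0,0,0,0],
    [0,0,0,0,0,0],
    [0,0,0,0,0,0]
  ],
  "grip": 1
}}

```text
time: 13.48
eef_pos: [0.6615, -0.2064, 0.033]
tool_rot: [2.155, 2.284, 0.001]
ft_force: [1.4, 0.8, 5.5]
gripper_width: 0.44
grip_force: 60.0
```

```bash
python3 -c "
from h import *
st(); plan(.661,-.206,.24,3.3); plan(.5974,.0396,.24,3.3)"
```

```text
t 13.47 p [ 0.6615 -0.2064  0.033 ] yaw 3.3 tilt [ 0.002 -0.   ] w 0.44 F [1.4 0.8 5.5] g 60.0 q [-0.36  0.81  1.22  0.    1.11 -0.41]
(0.661, -0.206, 0.24, 3.3) shift [ 7.000e-04 -4.000e-04 -4.139e-01] turn [0.0007 0.0003 0.0003]
(0.5974, 0.0396, 0.24, 3.3) shift [ 0.4985 -0.0988 -0.4143] turn [0.0007 0.0003 0.0003]
```

Request:
{"method": "play_rows", "body": {
  "deltas": [
    [0,0,-0.03,0,0,0],
    [0,0,-0.1,0,0,0],
    [0,0,-0.18,0,0,0],
    [0,0,-0.26,0,0,0],
    [0,0,-0.34,0,0,0],
    [0,0,-0.4,0,0,0],
    [0.05,-0.01,-0.414,0,0,0],
    [0.12,-0.024,-0.414,0,0,0],
    [0.2,-0.04,-0.414,0,0,0],
    [0.28,-0.055,-0.414,0,0,0],
    [0.36,-0.07,-0.414,0,0,0],
    [0.43,-0.085,-0.414,0,0,0]
  ]
}}

```text
time: 14.98
eef_pos: [0.6053, 0.0072, 0.2399]
tool_rot: [-2.155, -2.285, 0.0]
ft_force: [0.2, -0.2, -2.1]
gripper_width: 0.436
grip_force: 59.7
```

Request:
{"method": "play_rows", "body": {
  "deltas": [
    [0.05,-0.01,0,0,0,0],
    [0.068,-0.014,0,0,0,0],
    [0.068,-0.014,0,0,0,0],
    [0.068,-0.014,0,0,0,0]
  ]
}}

```text
time: 15.48
eef_pos: [0.5973, 0.0384, 0.2393]
tool_rot: [2.157, 2.284, -0.0]
ft_force: [0.3, -0.7, -2.1]
gripper_width: 0.441
grip_force: 59.7
```

Run:
```python
from h import *
st(); plan(.5974,.0396,.041,3.3)
a=grab('scene');b=grab('side');c=grab('wrist')
f=lambda i:cv2.resize(i,(400,300),interpolation=3)
cv2.imwrite('pics/m4.png',np.hstack([f(a[80:230,170:370]),f(b[60:240,170:410])]))
for n in('scene','side'):
    p,w=cloud(n); m=(abs(w[...,0]-.597)<.04)&(abs(w[...,1]-.04)<.035)&(w[...,2]>.15)&(w[...,2]<.235); q=w[m]; print(n,len(q),q.min(0),q.mean(0))
```

```text
t 15.47 p [0.5973 0.0384 0.2393] yaw 3.3 tilt [-0. -0.] w 0.441 F [ 0.3 -0.7 -2.1] g 59.7 q [ 0.    0.4   1.36 -0.    1.37 -0.05]
(0.5974, 0.0396, 0.041, 3.3) shift [0.0024 0.0004 0.3966] turn [-0.0001  0.0001 -0.0001]
scene 93 [0.57444062 0.01673215 0.20571304] [0.5854158  0.02818544 0.22152816]
side 99 [0.57437905 0.01634457 0.20579939] [0.59182129 0.02461657 0.22145014]
```

View pics/m4.png

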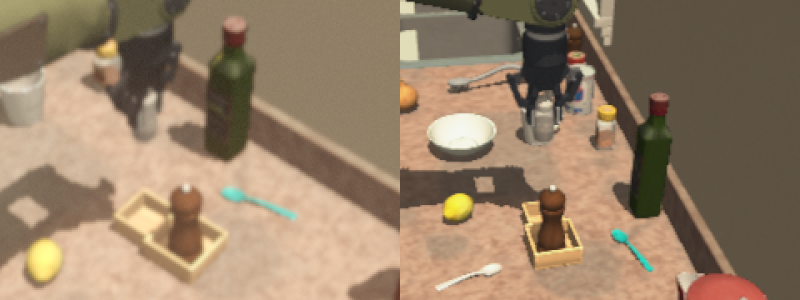

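The view shows the salt held upright at px (147,115) on the left and (543,120) on the right, with the mill upright in the big bay. Next I lower the salt into the small bay.

Request:
{"method": "play_rows", "body": {
  "deltas": [
    [0.002,0,0.06,0,0,0],
    [0.002,0,0.12,0,0,0],
    [0.002,0,0.18,0,0,0],
    [0.002,0,0.24,0,0,0],
    [0.002,0,0.29,0,0,0],
    [0.002,0,0.34,0,0,0],
    [0.002,0,0.37,0,0,0],
    [0.002,0,0.39,0,0,0],
    [0.002,0,0.398,0,0,0],
    [0.002,0,0.398,0,0,0]
  ]
}}

```text
time: 16.88
eef_pos: [0.5973, 0.0404, 0.0406]
tool_rot: [2.156, 2.285, 0.001]
ft_force: [0.2, -0.2, 0.9]
gripper_width: 0.441
grip_force: 59.7
```

Request:
{"method": "play_rows", "body": {
  "deltas": [
    [0,0,0,0,0,0],
    [0,0,0,0,0,0],
    [0,0,0,0,0,0],
    [0,0,0,0,0,0]
  ],
  "grip": -0.5
}}

```text
time: 17.38
eef_pos: [0.5971, 0.0404, 0.0404]
tool_rot: [2.156, 2.285, 0.0]
ft_force: [-0.2, 0.1, 0.2]
gripper_width: 0.747
grip_force: 0.0
```

Request:
{"method": "play_rows", "body": {
  "deltas": [
    [0,0,-0.02,0,0,0],
    [0,0,-0.06,0,0,0],
    [0,0,-0.12,0,0,0],
    [0,0,-0.2,0,0,0],
    [0,0,-0.28,0,0,0],
    [0,0,-0.34,0,0,0],
    [0,0,-0.36,0,0,0],
    [0,0,-0.36,0,0,0]
  ]
}}

```text
time: 18.38
eef_pos: [0.597, 0.0404, 0.2207]
tool_rot: [2.155, 2.285, 0.001]
ft_force: [-0.0, 0.3, -0.9]
gripper_width: 0.75
grip_force: 0.0
```

Run:
```python
from h import *
st()
for yw in(-70,-74,106): plan(.40,-.12,.22,yw)
a=grab('scene');b=grab('side')
f=lambda i:cv2.resize(i,(400,300),interpolation=3)
cv2.imwrite('pics/m5.png',np.hstack([f(a[140:290,170:370]),f(b[120:300,130:370])]))
```

```text
t 18.38 p [0.597  0.0404 0.2207] yaw 3.3 tilt [ 0.001 -0.   ] w 0.75 F [-0.   0.3 -0.9] g 0.0 q [ 0.01  0.42  1.39 -0.    1.34 -0.05]
(0.4, -0.12, 0.22, -70) shift [-0.2973 -0.412   0.001 ] turn [ 3.000e-04 -2.000e-04  6.111e-01]
(0.4, -0.12, 0.22, -74) shift [-0.2973 -0.412   0.001 ] turn [ 3.000e-04 -2.000e-04  6.445e-01]
(0.4, -0.12, 0.22, 106) shift [-0.2973 -0.412   0.001 ] turn [ 2.000e-04  3.000e-04 -8.555e-01]
```

View pics/m5.png

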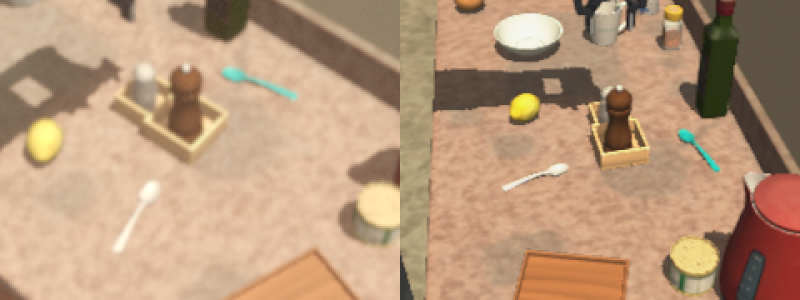

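Both the salt and the mill stand in their bays, at px (145,85) and (185,100). Next is the spoon, at (137,215).

Request:
{"method": "play_rows", "body": {
  "deltas": [
    [-0.03,-0.03,0,0,0,0.08],
    [-0.06,-0.06,0,0,0,0.16],
    [-0.1,-0.1,0,0,0,0.24],
    [-0.14,-0.14,0,0,0,0.32],
    [-0.18,-0.18,0,0,0,0.4],
    [-0.208,-0.206,0,0,0,0.48],
    [-0.208,-0.206,0,0,0,0.56],
    [-0.208,-0.206,0,0,0,0.64],
    [-0.208,-0.206,0,0,0,0.645],
    [-0.208,-0.206,0,0,0,0.645]
  ],
  "grip": -1
}}

```text
time: 19.73
eef_pos: [0.5001, -0.0694, 0.2197]
tool_rot: [-3.11, -0.441, 0.002]
ft_force: [-0.0, -0.1, 0.1]
gripper_width: 1.003
grip_force: 0.0
```

```bash
cat > spoon.py <<'E'
from h import *
import sys
st(); p=grab('wrist'); cv2.imwrite(f'pics/{sys.argv[1]}.png',p); p,w=cloud('wrist')
hsv=cv2.cvtColor(p,cv2.COLOR_BGR2HSV).astype(int)
m=(hsv[...,1]<70)&(hsv[...,2]>140)&(abs(w[...,0]-.437)<.1)&(abs(w[...,1]+.087)<.07)&(w[...,2]<.03)
n,l,s,c=cv2.connectedComponentsWithStats(m.astype(np.uint8)); i=1+np.argmax(s[1:,4]); k=l==i
v,u=np.where(k); q=np.array([ray('wrist',a,b,.006) for a,b in zip(u,v)])[:,:2]
r=cv2.minAreaRect((q*1000).astype(np.float32)); print('spoon',len(q),c[i],r,'z',np.percentile(w[k][:,2],[5,50,95]),'mid',np.round(np.array(r[0])/1000,4))
b=cv2.boxPoints(r); e=max((b[1]-b[0],b[2]-b[1]),key=np.linalg.norm); a=np.degrees(np.arctan2(e[1],e[0])); a=(a+90)%180-90
print('axis',a); plan(r[0][0]/1e3,r[0][1]/1e3,.1,a-90)
# width along the axis
d=np.array([np.cos(np.radians(a)),np.sin(np.radians(a))]); t=(q-np.array(r[0])/1e3)@d; n=(q-np.array(r[0])/1e3)@np.array([-d[1],d[0]])
for x in np.arange(-.06,.061,.02):
    g=n[abs(t-x)<.004]; print(round(x,2),g.min().round(4) if len(g) else None,g.max().round(4) if len(g) else None,end=' | ')
E
python3 spoon.py w6
```

```text
t 19.73 p [ 0.5001 -0.0694  0.2197] yaw -73.9 tilt [-0.001  0.   ] w 1.003 F [-0.  -0.1  0.1] g 0.0 q [-0.21  0.21  1.66  0.    1.27  1.08]
spoon 782 [256.28132992 203.70204604] ((435.8924255371094, -89.56877136230469), (126.8720703125, 26.24384307861328), 15.633015632629395) z [0.0010692  0.0052012  0.01093849] mid [ 0.4359 -0.0896]
axis 15.633011
(0.4358924255371094, -0.08956877136230469, 0.1, np.float32(-74.4)) shift [-0.1346  0.0032  0.2398] turn [-0.0002  0.0003  0.004 ]
-0.06 -0.0063 0.0057 | -0.04 -0.0046 0.0058 | -0.02 -0.0043 0.003 | 0.0 -0.0026 0.0017 | 0.02 -0.0051 0.0047 | 0.04 -0.0131 0.0131 | 0.06 -0.0087 0.009 |
```

View pics/w6.png

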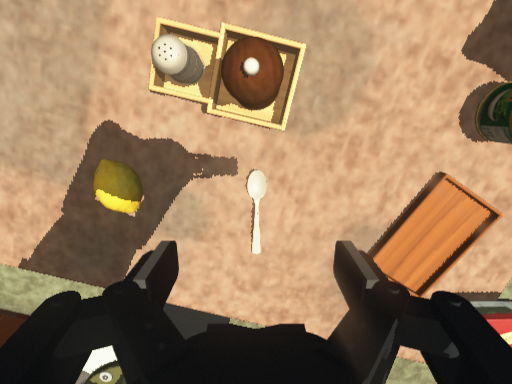

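The view shows the spoon at px (256,205), alone between the open fingers, with the tray at (437,232) and the lemon at (118,187). Next I descend.

Request:
{"method": "play_rows", "body": {
  "deltas": [
    [-0.07,0.001,0.02,0,0,0.004],
    [-0.134,0.003,0.08,0,0,0.004],
    [-0.134,0.003,0.16,0,0,0.004],
    [-0.134,0.003,0.24,0,0,0.004],
    [-0.134,0.003,0.31,0,0,0.004],
    [-0.134,0.003,0.37,0,0,0.004],
    [-0.134,0.003,0.405,0,0,0.004],
    [-0.134,0.003,0.42,0,0,0.004],
    [-0.134,0.003,0.428,0,0,0.004],
    [-0.134,0.003,0.433,0,0,0.004],
    [-0.134,0.003,0.433,0,0,0.004],
    [-0.134,0.003,0.433,0,0,0.004]
  ]
}}

```text
time: 21.28
eef_pos: [0.4365, -0.0893, 0.0041]
tool_rot: [3.113, 0.423, 0.001]
ft_force: [-0.6, -0.0, -0.1]
gripper_width: 0.998
grip_force: 0.0
```

Request:
{"method": "play_rows", "body": {
  "deltas": [
    [0,0,0,0,0,0],
    [0,0,0,0,0,0],
    [0,0,0,0,0,0],
    [0,0,0,0,0,0],
    [0,0,0,0,0,0],
    [0,0,0,0,0,0],
    [0,0,0,0,0,0],
    [0,0,0,0,0,0]
  ],
  "grip": 1
}}

```text
time: 22.28
eef_pos: [0.4363, -0.0893, 0.0041]
tool_rot: [3.113, 0.422, 0.0]
ft_force: [-2.0, 1.0, 7.0]
gripper_width: 0.211
grip_force: 58.5
```

Run:
```python
from h import *
st(); plan(.436,-.09,.1,-74.4)
p,w=cloud('wrist'); hsv=cv2.cvtColor(p,cv2.COLOR_BGR2HSV).astype(int)
m=(hsv[...,1]>130)&(hsv[...,0]<20)&(w[...,0]<.6)&(w[...,1]<-.24)&(w[...,2]<.02)&(w[...,2]>.002)
n,l,s,c=cv2.connectedComponentsWithStats(m.astype(np.uint8)); i=1+np.argmax(s[1:,4]); q=w[l==i]
r=cv2.minAreaRect((q[:,:2]*1000).astype(np.float32)); print(len(q),r,c[i],'floor',np.median(q[:,2]),'rim',np.percentile(q[:,2],99)); print(cv2.boxPoints(r).tolist())
```

```text
t 22.27 p [ 0.4363 -0.0893  0.0041] yaw -74.5 tilt [ 0. -0.] w 0.211 F [-2.  1.  7.] g 58.5 q [-0.28  0.42  1.98 -0.    0.74  1.02]
(0.436, -0.09, 0.1, -74.4) shift [-0.001   0.0012 -0.1918] turn [ 0.0001 -0.0001 -0.0012]
8319 ((469.48846435546875, -343.7283935546875), (112.01786804199219, 168.69134521484375), 73.70398712158203) [433.34198822 234.323837  ] floor 0.004263006776326628 rim 0.014674209424464686
[[372.8153076171875, -373.81976318359375], [534.7294311523438, -421.154541015625], [566.16162109375, -313.63702392578125], [404.24749755859375, -266.30224609375]]
```

Request:
{"method": "play_rows", "body": {
  "deltas": [
    [0,0,-0.02,0,0,0],
    [0,0,-0.06,0,0,0],
    [0,0,-0.12,0,0,0],
    [0,0,-0.18,0,0,0],
    [0,0,-0.2,0,0,0],
    [0,0,-0.2,0,0,0]
  ]
}}

```text
time: 23.02
eef_pos: [0.4364, -0.0893, 0.104]
tool_rot: [3.113, 0.422, 0.001]
ft_force: [0.3, 0.3, -1.3]
gripper_width: 0.207
grip_force: 58.4
```

Run:
```python
from h import *
st(); plan(.4695,-.344,.1,-106.3)
```

```text
t 23.02 p [ 0.4364 -0.0893  0.104 ] yaw -74.5 tilt [ 0.001 -0.   ] w 0.207 F [ 0.3  0.3 -1.3] g 58.4 q [-0.28  0.23  1.94  0.    0.97  1.02]
(0.4695, -0.344, 0.1, -106.3) shift [-0.0719  0.5086  0.0082] turn [ 1.000e-04 -4.000e-04  2.647e-01]
```

Request:
{"method": "play_rows", "body": {
  "deltas": [
    [-0.01,0.06,0,0,0,0.03],
    [-0.02,0.13,0,0,0,0.07],
    [-0.03,0.21,0,0,0,0.11],
    [-0.04,0.29,0,0,0,0.15],
    [-0.05,0.37,0,0,0,0.19],
    [-0.062,0.44,0,0,0,0.23],
    [-0.07,0.49,0,0,0,0.255],
    [-0.072,0.5085,0,0,0,0.265],
    [-0.072,0.5085,0,0,0,0.265],
    [-0.072,0.5085,0,0,0,0.265]
  ]
}}

```text
time: 24.28
eef_pos: [0.4693, -0.343, 0.1035]
tool_rot: [-3.11, 0.444, 0.001]
ft_force: [1.2, -0.3, -0.2]
gripper_width: 0.206
grip_force: 58.4
```

Run:
```python
from h import *
st(); plan(.4695,-.344,.0092,-106.3); p=grab('wrist'); cv2.imwrite('pics/w7.png',p)
```

```text
t 24.27 p [ 0.4693 -0.343   0.1035] yaw -106.3 tilt [-0.     0.001] w 0.206 F [ 1.2 -0.3 -0.2] g 58.4 q [-0.69  0.5   1.56  0.    1.09  1.16]
(0.4695, -0.344, 0.0092, -106.3) shift [0.001  0.0019 0.1886] turn [-0.0002  0.0003  0.0003]
```

View pics/w7.png

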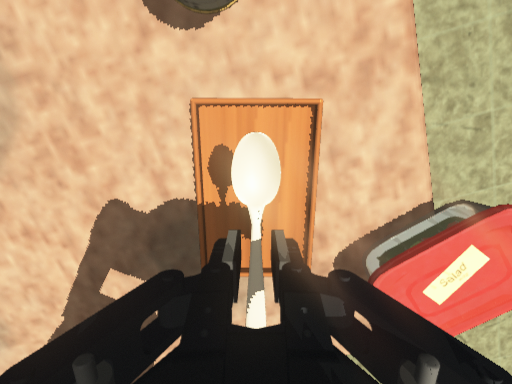

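The spoon is held level and lined up with the tray; its bowl is at px (255,170) and the tray at (257,185). Now I lower it.

Request:
{"method": "play_rows", "body": {
  "deltas": [
    [0.001,0.002,0.05,0,0,0],
    [0.001,0.002,0.1,0,0,0],
    [0.001,0.002,0.14,0,0,0],
    [0.001,0.002,0.165,0,0,0],
    [0.001,0.002,0.18,0,0,0],
    [0.001,0.002,0.188,0,0,0],
    [0.001,0.002,0.188,0,0,0],
    [0.001,0.002,0.188,0,0,0]
  ]
}}

```text
time: 25.32
eef_pos: [0.4697, -0.3452, 0.0103]
tool_rot: [3.109, -0.446, 0.001]
ft_force: [0.6, -0.4, -0.2]
gripper_width: 0.209
grip_force: 58.4
```

Request:
{"method": "play_rows", "body": {
  "deltas": [
    [0,0,0,0,0,0],
    [0,0,0,0,0,0],
    [0,0,0,0,0,0],
    [0,0,0,0,0,0],
    [0,0,-0.03,0,0,0],
    [0,0,-0.1,0,0,0],
    [0,0,-0.2,0,0,0],
    [0,0,-0.3,0,0,0],
    [0,0,-0.4,0,0,0],
    [0,0,-0.44,0,0,0],
    [0,0,-0.44,0,0,0]
  ],
  "grip": 0
}}

```text
time: 26.7
eef_pos: [0.4698, -0.3452, 0.2321]
tool_rot: [3.108, -0.446, 0.005]
ft_force: [0.2, 0.2, -0.1]
gripper_width: 0.502
grip_force: 0.0
```

Run:
```python
from h import *
st(); p=grab('wrist'); cv2.imwrite('pics/w8.png',p); p,w=cloud('wrist')
hsv=cv2.cvtColor(p,cv2.COLOR_BGR2HSV).astype(int)
m=(hsv[...,1]<70)&(hsv[...,2]>140)&(abs(w[...,0]-.4695)<.1)&(abs(w[...,1]+.344)<.07)&(w[...,2]<.03)
q=w[m]; r=cv2.minAreaRect((q[:,:2]*1000).astype(np.float32)); print(len(q),r,np.percentile(q[:,2],[2,50,98]))
plan(.44,.0,.22,-74); plan(.48,.0,.22,-60);plan(.39,.06,.22,106)
```

```text
t 26.7 p [ 0.4698 -0.3452  0.2321] yaw -106.3 tilt [ 0.003 -0.002] w 0.502 F [ 0.2  0.2 -0.1] g 0.0 q [-0.7   0.37  1.42 -0.    1.34  1.16]
843 ((467.5334167480469, -345.8367919921875), (25.496845245361328, 129.8563690185547), 73.13772583007812) [0.00461467 0.00904008 0.01530604]
(0.44, 0.0, 0.22, -74) shift [-0.2506 -0.6454  0.02  ] turn [ 0.0003 -0.0003 -0.2695]
(0.48, 0.0, 0.22, -60) shift [-0.1738 -0.6679  0.02  ] turn [ 3.000e-04 -3.000e-04 -3.862e-01]
(0.39, 0.06, 0.22, 106) shift [-0.3803 -0.7324  0.0198] turn [-4.0000e-04 -4.0000e-04  1.2305e+00]
```

View pics/w8.png

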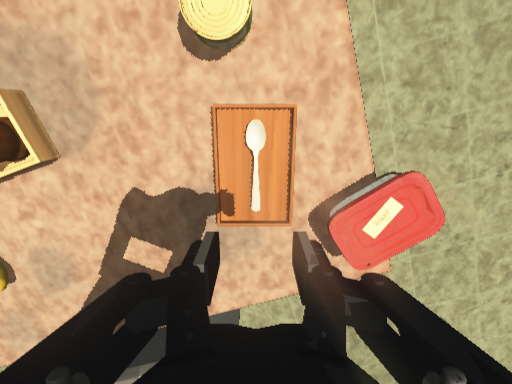

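The spoon lies flat inside the tray at px (256,165). Next is the lemon.

Run:
```python
from h import *
plan(.48,.07,.22,-74)
```

```text
(0.48, 0.07, 0.22, -74) shift [-0.2132 -0.8023  0.0199] turn [ 0.0003 -0.0003 -0.2695]
```

Request:
{"method": "play_rows", "body": {
  "deltas": [
    [-0.02,-0.08,0,0,0,-0.02],
    [-0.04,-0.17,0,0,0,-0.05],
    [-0.07,-0.27,0,0,0,-0.08],
    [-0.1,-0.37,0,0,0,-0.12],
    [-0.125,-0.47,0,0,0,-0.16],
    [-0.15,-0.57,0.01,0,0,-0.2],
    [-0.18,-0.67,0.02,0,0,-0.24],
    [-0.2,-0.75,0.02,0,0,-0.26],
    [-0.213,-0.8,0.02,0,0,-0.27],
    [-0.213,-0.8,0.02,0,0,-0.27],
    [-0.213,-0.8,0.02,0,0,-0.27]
  ],
  "grip": -1
}}

```text
time: 28.12
eef_pos: [0.4796, 0.0682, 0.2191]
tool_rot: [3.111, 0.438, -0.002]
ft_force: [0.1, 0.2, 0.0]
gripper_width: 1.001
grip_force: 0.0
```

Run:
```python
from h import *
st(); p=grab('wrist'); cv2.imwrite('pics/w9.png',p); p,w=cloud('wrist')
hsv=cv2.cvtColor(p,cv2.COLOR_BGR2HSV).astype(int)
m=(hsv[...,1]>120)&(abs(hsv[...,0]-26)<8)&(abs(w[...,0]-.43)<.06)&(abs(w[...,1]-.09)<.06)&(w[...,2]>.012)
n,l,s,c=cv2.connectedComponentsWithStats(m.astype(np.uint8)); i=1+np.argmax(s[1:,4]); q=w[l==i]
r=cv2.minAreaRect((q[:,:2]*1000).astype(np.float32)); print(len(q),c[i],r,np.percentile(q[:,2],[1,50,99])); print(cv2.boxPoints(r).tolist())
v,u=np.where(l==i); g=np.array([ray('wrist',a,b,.028) for a,b in zip(u,v)])[:,:2]; r=cv2.minAreaRect((g*1000).astype(np.float32)); print('ray',r); b=cv2.boxPoints(r); e=max((b[1]-b[0],b[2]-b[1]),key=np.linalg.norm); a=(np.degrees(np.arctan2(e[1],e[0]))+90)%180-90; print(a); print(cv2.fitEllipse(cv2.convexHull((g*1000).astype(np.float32))))
t=q[q[:,2]>.05]; print('top',t.mean(0))
plan(r[0][0]/1e3,r[0][1]/1e3,.012,a-90)
```

```text
t 28.12 p [0.4796 0.0682 0.2191] yaw -74.0 tilt [-0.001 -0.   ] w 1.001 F [0.1 0.2 0. ] g 0.0 q [ 0.07  0.17  1.72 -0.    1.26  1.36]
1751 [224.50314106 199.31867504] ((432.2616271972656, 95.61774444580078), (60.45124053955078, 61.652835845947266), 87.2427978515625) [0.02864528 0.04722528 0.05553657]
[[400.0169372558594, 66.90998077392578], [461.5984191894531, 63.944252014160156], [464.5063171386719, 124.32550811767578], [402.9248352050781, 127.2912368774414]]
ray ((430.76702880859375, 95.52698516845703), (66.53441619873047, 59.26117706298828), 2.0653350353240967)
2.0653381
((430.9228210449219, 96.05949401855469), (55.21369934082031, 74.98047637939453), 122.965576171875)
top [0.43303248 0.09585322 0.05281347]
(0.43076702880859374, 0.09552698516845703, 0.012, np.float32(-87.9)) shift [-0.0786 -0.0799  0.4146] turn [0.     0.0004 0.1161]
```

View pics/w9.png

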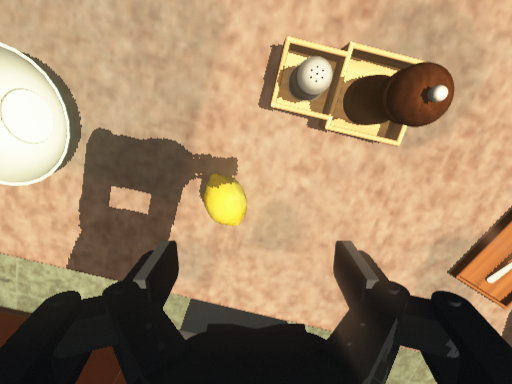

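The view shows the lemon alone at px (225,200). Its long axis is about 35° in the world frame, and its centre is near (0.431, 0.096).

Request:
{"method": "play_rows", "body": {
  "deltas": [
    [-0.04,-0.04,0.02,0,0,-0.06],
    [-0.079,-0.08,0.06,0,0,-0.12],
    [-0.079,-0.08,0.13,0,0,-0.158],
    [-0.079,-0.08,0.2,0,0,-0.158],
    [-0.079,-0.08,0.27,0,0,-0.158],
    [-0.079,-0.08,0.33,0,0,-0.158],
    [-0.079,-0.08,0.38,0,0,-0.158],
    [-0.079,-0.08,0.41,0,0,-0.158],
    [-0.079,-0.08,0.42,0,0,-0.158],
    [-0.079,-0.08,0.42,0,0,-0.158],
    [-0.079,-0.08,0.42,0,0,-0.158]
  ]
}}

```text
time: 29.55
eef_pos: [0.4313, 0.0963, 0.0105]
tool_rot: [2.996, 0.945, 0.002]
ft_force: [1.1, -0.9, -0.5]
gripper_width: 1.004
grip_force: 0.0
```

Request:
{"method": "play_rows", "body": {
  "deltas": [
    [0,0,0,0,0,0],
    [0,0,0,0,0,0],
    [0,0,0,0,0,0],
    [0,0,0,0,0,0],
    [0,0,0,0,0,0],
    [0,0,0,0,0,0],
    [0,0,0,0,0,0]
  ],
  "grip": 1
}}

```text
time: 30.42
eef_pos: [0.4313, 0.0961, 0.0108]
tool_rot: [2.995, 0.945, 0.002]
ft_force: [-6.1, -4.6, 17.3]
gripper_width: 0.611
grip_force: 59.3
```

Request:
{"method": "play_rows", "body": {
  "deltas": [
    [0,0,-0.03,0,0,0],
    [0,0,-0.08,0,0,0],
    [0,0,-0.14,0,0,0],
    [0,0,-0.2,0,0,0],
    [0,0,-0.24,0,0,0],
    [0,0,-0.24,0,0,0]
  ]
}}

```text
time: 31.18
eef_pos: [0.4314, 0.0964, 0.1312]
tool_rot: [2.996, 0.945, 0.005]
ft_force: [0.4, -0.0, -1.9]
gripper_width: 0.607
grip_force: 62.9
```

Run:
```python
from h import *
st(); plan(.4625,.3655,.128); plan(.4625,.3655,.02)
p=grab('wrist'); p,w=cloud('wrist'); hsv=cv2.cvtColor(p,cv2.COLOR_BGR2HSV).astype(int)
m=(hsv[...,1]>120)&(abs(hsv[...,0]-26)<8)&(w[...,2]>.1); q=w[m]; print(len(q),q.min(0),q.max(0))
m=(w[...,2]>.044)&(w[...,2]<.06)&(abs(w[...,0]-.463)<.1)&(abs(w[...,1]-.365)<.1); print(m.sum())
```

```text
t 31.18 p [0.4314 0.0964 0.1312] yaw -55.0 tilt [0.003 0.   ] w 0.607 F [ 0.4 -0.  -1.9] g 62.9 q [0.14 0.18 1.93 0.   1.03 1.1 ]
(0.4625, 0.3655, 0.128, np.float64(-55.0)) shift [ 0.3597 -0.405   0.0069] turn [ 0.0006 -0.0013  0.    ]
(0.4625, 0.3655, 0.02, np.float64(-55.0)) shift [ 0.3592 -0.4053  0.2229] turn [ 0.0006 -0.0013  0.    ]
11075 [0.40520844 0.06870343 0.14056088] [0.46403745 0.12619576 0.20145453]
668
```

Request:
{"method": "play_rows", "body": {
  "deltas": [
    [0.04,-0.045,0,0,0,0],
    [0.1,-0.11,0,0,0,0],
    [0.17,-0.19,0,0,0,0],
    [0.24,-0.27,0,0,0,0],
    [0.3,-0.34,0,0,0,0],
    [0.34,-0.385,0,0,0,0],
    [0.36,-0.405,0,0,0,0],
    [0.36,-0.405,0.03,0,0,0],
    [0.36,-0.405,0.06,0,0,0],
    [0.36,-0.405,0.06,0,0,0]
  ]
}}

```text
time: 32.48
eef_pos: [0.4615, 0.3641, 0.0979]
tool_rot: [2.996, 0.943, -0.005]
ft_force: [0.1, -0.8, -1.5]
gripper_width: 0.607
grip_force: 62.9
```

Run:
```python
from h import *
st(); plan(.4625,.3655,.032); a=grab('side');b=grab('wrist')
cv2.imwrite('pics/m10.png',np.hstack([cv2.resize(a[90:180,150:270],(400,300),interpolation=3),cv2.resize(b,(400,300))]))
```

```text
t 32.48 p [0.4615 0.3641 0.0979] yaw -55.0 tilt [-0.003 -0.002] w 0.607 F [ 0.1 -0.8 -1.5] g 62.9 q [ 0.61  0.52  1.54 -0.    1.09  1.57]
(0.4625, 0.3655, 0.032, np.float64(-55.0)) shift [ 0.0037 -0.0013  0.1318] turn [ 0.      0.0016 -0.    ]
```

View pics/m10.png

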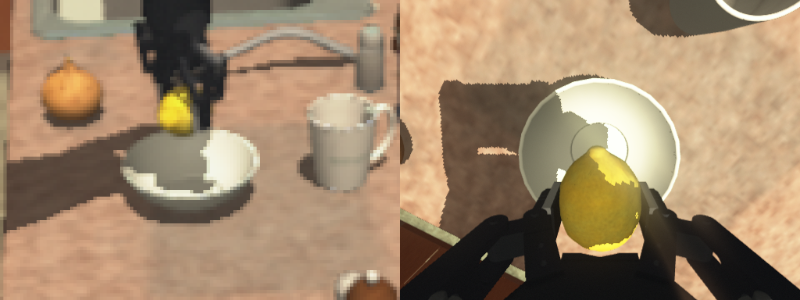

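The lemon is held above the bowl: px (600,205) over the bowl centre at (600,150) in the wrist half. Now I lower it.

Request:
{"method": "play_rows", "body": {
  "deltas": [
    [0.003,-0.001,0.04,0,0,0],
    [0.003,-0.001,0.08,0,0,0],
    [0.003,-0.001,0.11,0,0,0],
    [0.003,-0.001,0.125,0,0,0],
    [0.003,-0.001,0.132,0,0,0],
    [0.003,-0.001,0.132,0,0,0]
  ]
}}

```text
time: 33.33
eef_pos: [0.4632, 0.3668, 0.034]
tool_rot: [-2.996, -0.945, -0.001]
ft_force: [-0.1, 0.0, -0.8]
gripper_width: 0.606
grip_force: 62.9
```

Request:
{"method": "play_rows", "body": {
  "deltas": [
    [0,0,0,0,0,0],
    [0,0,0,0,0,0],
    [0,0,0,0,0,0],
    [0,0,0,0,0,0],
    [0,0,-0.03,0,0,0],
    [0,0,-0.08,0,0,0],
    [0,0,-0.16,0,0,0],
    [0,0,-0.26,0,0,0],
    [0,0,-0.36,0,0,0],
    [0,0,-0.4,0,0,0],
    [0,0,-0.4,0,0,0]
  ],
  "grip": -0.5
}}

```text
time: 34.7
eef_pos: [0.4633, 0.3669, 0.2361]
tool_rot: [-2.995, -0.945, -0.006]
ft_force: [0.2, -0.6, -0.7]
gripper_width: 0.752
grip_force: 0.0
```

Request:
{"method": "play_rows", "body": {
  "deltas": [
    [0,0,0,0,0,0],
    [0,0,0,0,0,0],
    [0,0,0,0,0,0],
    [0,0,0,0,0,0],
    [0,0,0,0,0,0],
    [0,0,0,0,0,0]
  ]
}}

```text
time: 35.45
eef_pos: [0.463, 0.3667, 0.2338]
tool_rot: [2.996, 0.945, -0.0]
ft_force: [-0.4, -0.7, 0.8]
gripper_width: 0.752
grip_force: 0.0
```

Run:
```python
from h import *
st(); a=grab('side');b=grab('wrist')
cv2.imwrite('pics/m11.png',np.hstack([cv2.resize(a[90:330,130:410],(400,343),interpolation=3),cv2.resize(b,(400,343))]))
```

```text
t 35.45 p [0.463  0.3667 0.2338] yaw -55.0 tilt [ 0. -0.] w 0.752 F [-0.4 -0.7  0.8] g 0.0 q [ 0.61  0.39  1.4  -0.    1.36  1.57]
```

View pics/m11.png

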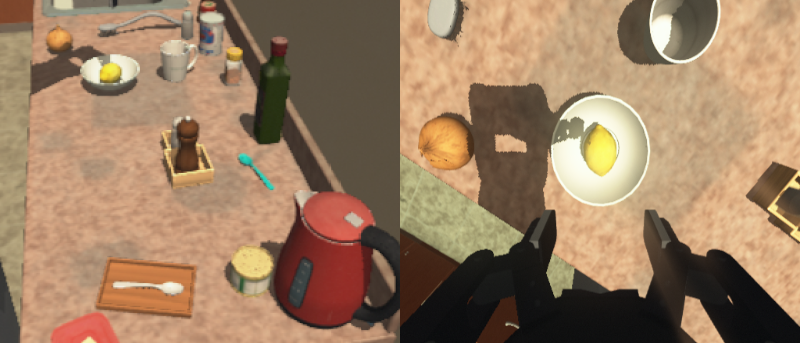

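The lemon rests in the bowl at px (600,150), the spoon lies in the tray at (150,288), and the mill and salt stand in the caddy at (187,145). The mug and tin have not moved, so I hand in.

```bash
python3 -c "
from station import hand_in
print(hand_in())"
```

```text
the job is handed in; nothing more can be done
None
```

I handed the job in at about 35 s of the 109 s allowed: the mill is upright in the big bay, the salt upright in the small bay, the teaspoon flat in the tray and the lemon in the bowl, done in that order, with the mug and tin untouched; the hand-in gave no verdict, so this rests on my last camera pictures.

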